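# Pack three wax blocks in a row on the batch board and clamp them

### The job

Line up the three wax blocks on the batch board: first nudge each one with its long side flat against the fence, in whatever order they lie. Then slide the clamp jaw along the fence until the row is packed tight between it and the end stop, and last turn the jaw's bar nut clockwise until it is tight. Leave the other things on the bench where they are.

Things in the scene. Friction and masses are not known exactly. Their poses are not given: they have to be found in the camera images.
- batch_board: Fixed metal board 215 (x) by 410 mm (y), top at z = 10 mm. Origin at table height; x points away from the robot to the fence, y left along it. Steel fence along the far edge: near face at x = +65 mm, 30 mm wide, top 26 mm over the table. End stop, 40 mm high, at the right: left face at y = -165 mm, from x = -20 to +65. Near edge x = -110 mm. Place and yaw vary.
- stop_corner (a point): The inner corner where the fence face, the end stop face and the board's surface meet; axes as the board's.
- jaw (a joint): Clamp jaw sliding along the fence, in m: 0 = far left (open), growing to the right towards the end stop. The clear length between its face and the end stop is 0.335 m minus this value (a packed row of the three blocks leaves it at about 0.106). About 2 N of friction.
- jaw_face (a point): Centre of the jaw's flat right face, which pushes the row: at board x = +43 mm, 26 mm above the table; axes as the board's. The jaw's arm is 85 mm long across the row (board x = -22 to +63), 22 mm thick, its top 40 mm above the table.
- bar_nut (a joint): Turn of the clamp nut with its grip bar, in rad: it grows clockwise seen from above; 0 to 0.25 at the start (slack), tight against its stop at 1.2.
- nut_grip (a point): Grip point on the nut's upright flat bar, on the nut's vertical axis, on top of the jaw over the fence, 70.5 mm above the table (rides with the jaw). The bar is 62 mm long (this point's x; it turns with the nut, at joint value v it points 0.6 - v rad left of the board's x), 10 mm thick (y), from 18 mm below to 10 mm above this point.
- wax_block_0: The largest of three pale cast wax blocks, 85 mm long (its x), 52 mm wide (its y), 34 mm high, lying on the board; origin at the centre of its underside.
- wax_block_1: The middle of three pale cast wax blocks, 76 mm long (its x), 47 mm wide (its y), 34 mm high, lying on the board; origin at the centre of its underside.
- wax_block_2: The smallest of three pale cast wax blocks, 68 mm long (its x), 42 mm wide (its y), 34 mm high, lying on the board; origin at the centre of its underside.
- spatula: Spatula with red handle, 184x24x14 mm, lying on the table in front of the board; origin at its underside centre. A bystander.
- scraper: Scraper with wooden handle, 204x72x20 mm, lying to the right of the board; origin at its underside centre. A bystander.
- paste_tin: Round paste tin with an orange label, 68 mm across, 58 mm high, standing behind the board; origin at its underside centre. A bystander.
- press_punch: Plain stepped steel punch, 43 mm across, 60 mm high, standing behind the board; origin at its underside centre. A bystander.
Things that resemble listed ones, but are neither listed nor needed, are in the scene too. Leave any red look-alike of the wax_block_0 alone.

How it is judged:
On the way, in this order (a step that is already met when the one before it is completed fails the run):
1. all three blocks lie long side flat against the fence, between the jaw and the end stop (x of wax_block_0 in the frame of batch_board between 0.035 and 0.042 m and angle between the x axis of each of wax_block_0, wax_block_1, wax_block_2 and the y axis of batch_board, either way round below 0.06 rad and z of each of wax_block_0, wax_block_1, wax_block_2 in the frame of batch_board below 0.014 m and angle between each of wax_block_0, wax_block_1, wax_block_2's own z axis and vertical below 0.06 rad and y of wax_block_0 in the frame of batch_board above -0.1255 m and y of wax_block_0 in the frame of jaw_face below -0.0395 m and x of wax_block_1 in the frame of batch_board between 0.0375 and 0.0445 m and y of wax_block_1 in the frame of batch_board above -0.13 m and y of wax_block_1 in the frame of jaw_face below -0.035 m and x of wax_block_2 in the frame of batch_board between 0.04 and 0.047 m and y of wax_block_2 in the frame of batch_board above -0.134 m and y of wax_block_2 in the frame of jaw_face below -0.031 m), for 0.2 s.
2. the jaw is slid up so that the row is packed without gaps, the blocks still flat against the fence (all of step 1 and value of joint jaw above 0.101 m), for 0.2 s.
3. the bar nut is turned clockwise until tight, the row still packed (all of step 2 and value of joint bar_nut above 1.08 rad), for 0.2 s.
At the end, for the whole second after the job is handed in: All three blocks lie flat on the board, at rest, between the jaw and the end stop, long sides along the fence within 0.06 rad and against it (centre within 4 mm of touching); the jaw joint is beyond 0.101 m (the gaps in the row add up to less than about 5 mm); the bar nut is beyond 1.08 rad (all of step 3 and linear speed of each of wax_block_0, wax_block_1, wax_block_2 below 0.01 m/s).
It fails at once if a bystander (spatula, scraper, tin or punch) is shoved more than 30 mm (distance of any of spatula, scraper, paste_tin, press_punch from where it was at the start of the episode above 0.03 m).
It also fails if it takes over 58 s, if anything falls off the work surface, if the arm or the gripper's body presses on something with over 40 N, if the wrist force passes 120 N, or if a joint passes its speed limit or range.

### The arm

A 7-joint arm with a two-finger parallel gripper is mounted at the origin on a cart in front of the work surface, level with it; the furniture and walls round the work are solid. World frame = base frame: x ahead of the robot, y to its left, z up, the work surface at z = 0. Lengths are in m, angles in rad, forces in N, time in s.
With the tool pointing down it reaches from about 0.4 to 0.85 m from the base axis. Payload 10.4 kg.
Tool frame: the origin (TCP) lies midway between the tips of the shut fingers; the grasp point (between the pads) lies 19 mm behind it (r.tcp_to_grasp is the z of the grasp point in the tool frame, in m); z points along the fingers, x is the direction in which the jaws open and shut, and the axes are right-handed (so a half turn about z gives the same grasp; the last joint's range is limited). The gripper opens to 87 mm and grips with 3 to 60 N. Pads are 19 mm wide; open, the fingers measure 117 mm over their backs; the gripper's body (75 mm by 190 mm) begins 51 mm behind the grasp point.
Start: joints at [1.29, 0.332, -0.065, 1.46, 0.022, 1.35, -0.088], TCP at [0.159, -0.604, 0.223] pointing down, gripper open.
Joint ranges: [-2.6, 2.6], [-0.5, 2.12], [-1.47, 1.34], [0.16, 2.42], [-1.27, 4.41], [0.06, 2.06], [-2.6, 2.6]. Speed limits (rad/s): [2.22, 2.22, 2.79, 2.79, 3.14, 3.14, 3.14].

### API

Orientations are given as a unit quaternion [x, y, z, w].
In Python, from bench import r, camera, close_job gives the robot as it stands. The module is installed in compiled form; this text tells all that it offers.
- The arm moves only by the shell command python3 -m crank 'ROWS' [FORCE]. ROWS is JSON, a list of rows, each an object of numbers: "x", "y", "z": the shift along the tool's x, y, z scaled (see below); "ax", "ay", "az": the turn, a rotation vector about the tool's x, y, z scaled (see below); "claw": the closure, from -1 (fully open) to 1 (shut), so that 0 is half open. A call has exactly 5 rows; each row is the pose to reach, as a shift and turn from the pose commanded when the call began, along the tool's axes at that moment; what a row does not reach only later rows make up. The controller multiplies each number of a shift by 1 m and each number of a turn by 2 rad. A row lasts 1/12 s, in which the tool goes at most 41.7 mm and 7.16 degrees, less where a joint would pass 70% of its speed; a pose out of reach is approached as far as the arm can. A call with a number of a shift or a turn outside -1 to 1 is refused whole. A call with a gripper value outside its range is refused whole. The fingers move at their own pace and stop on an object; FORCE is the grip in N (left out, the last holds). Time passes only in rows, so rows that repeat a pose let the fingers close, or fill a call up. It gives the time, the measured TCP pose, the force and the opening at its end, in the units of the state.
- r.read_state(): the state, without advancing time (a new reading comes with each control period).
- camera(name): name is "scene" or "side" or "wrist"; returns a dict with "color" (480x640x3 uint8, blue, green, red), "fx", "fy", "cx", "cy" (pixels), "D" ([k1, k2, p1, p2, k3] as OpenCV has them; the pictures are not rectified), "eye" and "orientation" of the camera in the world. Camera axes: x right, y down, z forward; pixel columns grow to the right and rows downward; lengths in m; the calibration is good to about 2 mm. A picture is of the moment at which its call begins. There is no depth.
- close_job(): hands the job in, once; it reports no verdict.
The state is a dict: "time": time; "joint_positions": joint angles; "joint_vel": joint speeds; "joint_torque": joint torques, N m; "ee_pos": TCP position; "eef_rot": TCP orientation; "ft_force": force on the tool from outside, world axes, zero at the start; "torque": the same for the moment, N m; "width": finger opening in m.
Only numpy, scipy, OpenCV 4.12 (cv2) and the standard library are available. Lean on these libraries where they do the work, as an engineer would, in place of code of your own. Each camera call takes 0.05 s, during which the arm holds its last target. There are 200 camera calls.

## Working session

There is one attempt and no reset: what is moved stays moved. The work goes in short steps, Python scripts to look and compute and a shell command to move; the robot and the scene stay as the last step left them, time stands still between calls to the robot, and variables do not carry over. Pictures are saved under pics/ and viewed, about 8 in all and at most 12, crops included, and the job is handed in when it is done.

```bash
mkdir -p pics; cat > h.py <<'E'
import numpy as np, cv2
from scipy.spatial.transform import Rotation as R
from bench import r, camera
def ray(c,px):
    K=np.array([[c['fx'],0,c['cx']],[0,c['fy'],c['cy']],[0,0,1]])
    u=cv2.undistortPoints(np.array(px,float).reshape(-1,1,2),K,np.array(c['D'],float)).reshape(-1,2)
    d=np.c_[u,np.ones(len(u))]
    return np.array(c['eye']), R.from_quat(c['orientation']).apply(d)
def onz(c,px,z):
    e,d=ray(c,px); return e+d*((z-e[2])/d[:,2])[:,None]
def proj(c,P):
    K=np.array([[c['fx'],0,c['cx']],[0,c['fy'],c['cy']],[0,0,1]])
    q=R.from_quat(c['orientation']).inv().apply(np.atleast_2d(P)-np.array(c['eye']))
    return cv2.projectPoints(q,np.zeros(3),np.zeros(3),K,np.array(c['D'],float))[0].reshape(-1,2)
E
python3 - <<'E'
from h import *
s=r.read_state();print(s)
import pickle
for n in ['scene','side','wrist']:
    c=camera(n);cv2.imwrite(f'pics/{n}0.png',c['color']);pickle.dump(c,open(f'{n}0.pkl','wb'));print(n,c['eye'],c['orientation'],c['fx'])
E
```

```text
{'time': 0.0, 'joint_positions': array([ 1.29040271,  0.33288802, -0.06465145,  1.46095722,  0.02162841,
        1.34990107, -0.08847866]), 'joint_vel': array([-6.66276168e-05,  7.50341810e-04, -5.78805681e-04, -1.97343029e-03,
       -7.88271379e-04, -3.23762689e-04,  1.75273333e-03]), 'joint_torque': array([-5.46056926e-04, -6.23254108e+01,  2.42479640e-02, -3.89890158e+01,
       -6.14098390e-02,  3.98273289e-02,  1.26004902e-04]), 'ee_pos': array([ 0.15919765, -0.60397658,  0.22173616]), 'eef_rot': array([ 7.92133180e-01, -6.10347846e-01, -6.09797558e-04, -3.99477694e-04]), 'ft_force': array([ 0.0419076 , -0.22882969, -0.2627687 ]), 'torque': array([-0.02470449,  0.00669498, -0.00222064]), 'width': 0.08690403216973551}
scene [-0.01852721  0.69135809  0.78284643] [-0.29647982  0.85107162 -0.40657916  0.14990065] 616.9322346369563
side [0.48967183 0.94549316 0.61358347] [-0.03365936  0.86035412 -0.50837033  0.0147463 ] 478.2345472905641
wrist [ 0.22943337 -0.58579481  0.3857033 ] [ 0.78500479 -0.60511763 -0.08155975  0.10463333] 361.75073263635403
```

View pics/scene0.png

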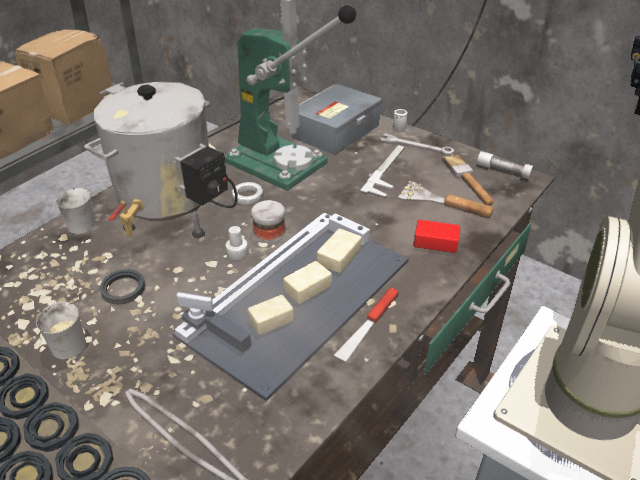

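View pics/side0.png

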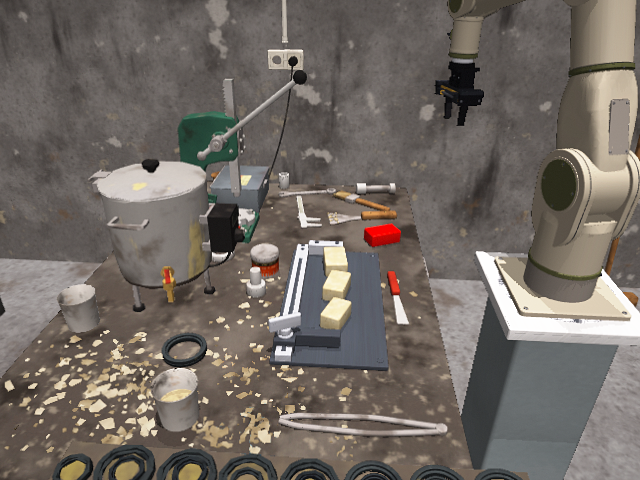

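The scene view shows the pale blocks at (340,248), (307,282) and (270,313). The dark jaw is at (222,328) with its nut bar at (195,300), and the end stop is at (348,230). The red look-alike at (437,235) stays untouched, and so do the wax flakes on the bench. Next I'll take a close crop and measure.

```bash
python3 - <<'E'
from h import *
import pickle
c=pickle.load(open('scene0.pkl','rb'));im=c['color']
cv2.imwrite('pics/crop1.png',cv2.resize(im[205:393,165:415],None,fx=3.2,fy=3.2,interpolation=cv2.INTER_CUBIC)[:600,:800])
for n in ['scene','side']:
    c=pickle.load(open(n+'0.pkl','rb'));im=c['color'];h=cv2.cvtColor(im,cv2.COLOR_BGR2HSV)
    m=cv2.inRange(h,(15,40,120),(35,255,255))
    k,l,st,ce=cv2.connectedComponentsWithStats(m)
    for i in range(1,k):
        x,y,w,hh,a=st[i]
        if a<300 or not(230<x<370 and 200<y<340): continue
        v=h[...,2][l==i]; t,_=cv2.threshold(v.reshape(-1,1),0,255,cv2.THRESH_OTSU)
        top=((l==i)&(h[...,2]>t)).astype(np.uint8)
        ys,xs=np.where(top); print(n,st[i],'otsu',t,'top n',len(xs))
        P=onz(c,np.c_[xs,ys],0.044)[:,:2]
        (cx,cy),(w_,h_),an=cv2.minAreaRect((P*1000).astype(np.float32)); print('  rect',round(cx,1),round(cy,1),round(w_,1),round(h_,1),round(an,1), 'mean',P.mean(0).round(4))
E
```

```text
scene [ 283  238   78   66 1164] otsu 191.0 top n 187
  rect 500.5 24.5 184.5 58.3 89.9 mean [0.4934 0.0476]
scene [248 306  45  29 685] otsu 198.0 top n 197
  rect 497.4 177.1 66.7 39.3 67.9 mean [0.4963 0.1865]
side [ 320  246   32   83 1720] otsu 203.0 top n 1056
  rect 504.8 72.4 60.2 286.0 2.1 mean [0.5059 0.0765]
```

View pics/crop1.png

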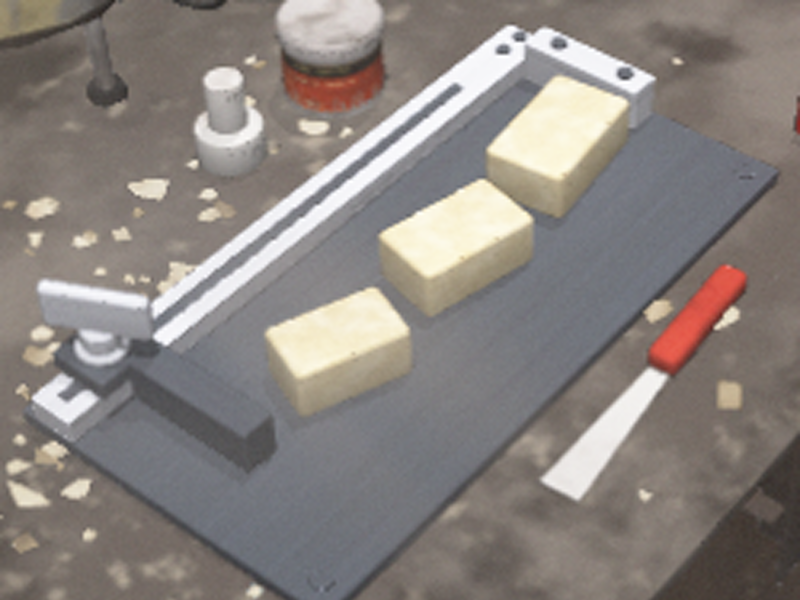

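The close crop confirms the three pale blocks on the board, with tops centred near (558,128), (456,228) and (338,332). The fence, end stop, jaw and grip bar (95,308) are all clear. I'll turn these points into positions.

```bash
cat > m.py <<'E'
from h import *
import pickle
c=pickle.load(open('scene0.pkl','rb'))
f=lambda pts,z: onz(c,np.array(pts)/3.2+[164.7,204.7],z)[:,:2]
nr,nl=f([(778,176),(335,600)],.010); lf=f([(28,410)],.010)[0]
fe=f([(160,348),(340,215),(530,74)],.026)
st=f([(525,72),(638,105)],.040)   # stop left-face top edge
for n,v in dict(nr=nr,nl=nl,lf=lf,fence=fe,stop=st).items(): print(n,v.round(4).tolist())
jt=f([(160,345),(272,427),(250,450),(130,372)],.040);print('jawtop',jt.round(4).tolist())
d=nl-nr;print('near yaw',np.arctan2(d[1],d[0])-np.pi/2)
d=fe[0]-fe[2];yaw=np.arctan2(d[1],d[0])-np.pi/2;print('fence yaw',yaw)
B={'R':[(488,152),(556,76),(629,97),(563,178)],'M':[(380,240),(485,180),(532,226),(427,272)],'L':[(267,348),(378,288),(410,330),(298,375)]}
for k,p in B.items():
    q=f(p,.044);print(k,'c',q.mean(0).round(4),'sides',[round(float(np.linalg.norm(q[i]-q[(i+1)%4])),4) for i in range(4)])
    a=q[1]-q[0];b=q[2]-q[3];s=a+b
    print('   dir edge01 ang-90',np.degrees(np.arctan2(s[1],s[0])).round(1))
nb=f([(40,283),(152,303)],.0805);print('bar top',nb.round(4).tolist())
E
python3 m.py
python3 - <<'E'
from h import *
s=r.read_state();print(R.from_quat(s['eef_rot']).as_matrix().round(3))
E
```

```text
nr [0.4014, -0.105]
nl [0.4035, 0.288]
lf [0.6125, 0.2983]
fence [[0.5775, 0.2319], [0.5721, 0.0936], [0.5657, -0.0763]]
stop [[0.5585, -0.0618], [0.4857, -0.0778]]
jawtop [[0.568, 0.2389], [0.4827, 0.2439], [0.4809, 0.2618], [0.5664, 0.2622]]
near yaw -0.005301688232144608
fence yaw -0.03823026544644237
R c [ 0.5088 -0.0304] sides [0.0817, 0.0478, 0.084, 0.0486]
   dir edge01 ang-90 -81.5
M c [0.4996 0.0767] sides [0.0759, 0.0468, 0.0677, 0.0367]
   dir edge01 ang-90 -104.8
L c [0.4965 0.1778] sides [0.0712, 0.0363, 0.0647, 0.026]
   dir edge01 ang-90 -107.4
bar top [[0.6167, 0.2713], [0.5605, 0.2453]]
[[ 0.255 -0.967 -0.   ]
 [-0.967 -0.255  0.001]
 [-0.001  0.    -1.   ]]
```

```bash
A='--'
python3 -m crank '[{"x":-0.116,"y":-0.155,"z":-0.015,"claw":0.3},{"x":-0.116,"y":-0.155,"z":-0.015,"claw":0.3},{"x":-0.116,"y":-0.155,"z":-0.015,"claw":0.3},{"x":-0.116,"y":-0.155,"z":-0.015,"claw":0.3},{"x":-0.116,"y":-0.155,"z":-0.015,"claw":0.3}]'
python3 -m crank '[{"x":-0.116,"y":-0.155,"z":-0.015,"claw":0.3},{"x":-0.116,"y":-0.155,"z":-0.015,"claw":0.3},{"x":-0.116,"y":-0.155,"z":-0.015,"claw":0.3},{"x":-0.116,"y":-0.155,"z":-0.015,"claw":0.3},{"x":-0.116,"y":-0.155,"z":-0.015,"claw":0.3}]'
python3 -m crank '[{"x":-0.172,"y":-0.056,"z":-0.03,"claw":0.3},{"x":-0.172,"y":-0.056,"z":-0.03,"claw":0.3},{"x":-0.172,"y":-0.056,"z":-0.03,"claw":0.3},{"x":-0.172,"y":-0.056,"z":-0.03,"claw":0.3},{"x":-0.172,"y":-0.056,"z":-0.03,"claw":0.3}]'
python3 -m crank '[{"x":-0.172,"y":-0.056,"z":-0.03,"az":0.147,"claw":0.3},{"x":-0.172,"y":-0.056,"z":-0.03,"az":0.147,"claw":0.3},{"x":-0.172,"y":-0.056,"z":-0.03,"az":0.147,"claw":0.3},{"x":-0.172,"y":-0.056,"z":-0.03,"az":0.147,"claw":0.3},{"x":-0.172,"y":-0.056,"z":-0.03,"az":0.147,"claw":0.3}]'
python3 - <<'E'
from h import *
import pickle,time
c=camera('wrist');cv2.imwrite('pics/wrist1.png',c['color']);pickle.dump(c,open('wrist1.pkl','wb'))
s=r.read_state();print(s['time'],s['ee_pos'],s['joint_positions'].round(2),R.from_quat(s['eef_rot']).as_matrix().round(3).tolist(),c['eye'])
E
```

```text
0.2 [ 0.15932014 -0.60414532  0.22207864] [ 1.29  0.33 -0.06  1.46  0.02  1.35 -0.09] [[0.255, -0.967, -0.0], [-0.967, -0.255, 0.001], [-0.001, 0.0, -1.0]] [ 0.22944144 -0.58581927  0.38581541]schema error: expected keys x, y, z, ax, ay, az, claw
schema error: expected keys x, y, z, ax, ay, az, claw
schema error: expected keys x, y, z, ax, ay, az, claw
schema error: expected keys x, y, z, ax, ay, az, claw
```

View pics/wrist1.png

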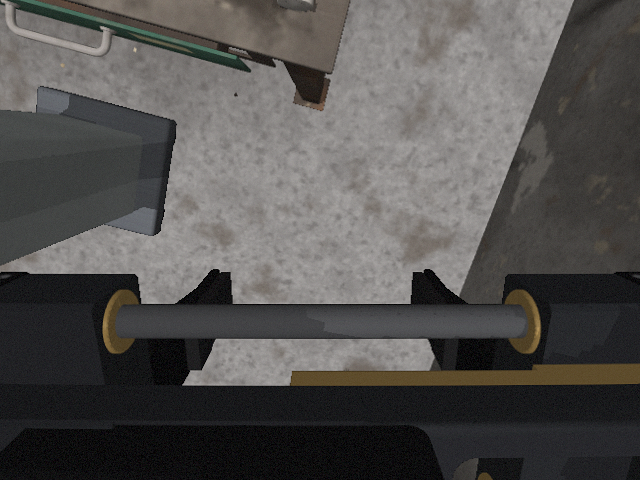

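The moves were refused because every row needs all seven keys, so this picture shows only the floor from the start pose. I'll repeat the moves with full rows.

```bash
python3 -m crank '[{"x":-0.116,"y":-0.155,"z":-0.015,"ax":0,"ay":0,"az":0,"claw":0.3},{"x":-0.116,"y":-0.155,"z":-0.015,"ax":0,"ay":0,"az":0,"claw":0.3},{"x":-0.116,"y":-0.155,"z":-0.015,"ax":0,"ay":0,"az":0,"claw":0.3},{"x":-0.116,"y":-0.155,"z":-0.015,"ax":0,"ay":0,"az":0,"claw":0.3},{"x":-0.116,"y":-0.155,"z":-0.015,"ax":0,"ay":0,"az":0,"claw":0.3}]'
python3 -m crank '[{"x":-0.116,"y":-0.155,"z":-0.015,"ax":0,"ay":0,"az":0,"claw":0.3},{"x":-0.116,"y":-0.155,"z":-0.015,"ax":0,"ay":0,"az":0,"claw":0.3},{"x":-0.116,"y":-0.155,"z":-0.015,"ax":0,"ay":0,"az":0,"claw":0.3},{"x":-0.116,"y":-0.155,"z":-0.015,"ax":0,"ay":0,"az":0,"claw":0.3},{"x":-0.116,"y":-0.155,"z":-0.015,"ax":0,"ay":0,"az":0,"claw":0.3}]'
python3 -m crank '[{"x":-0.172,"y":-0.056,"z":-0.03,"ax":0,"ay":0,"az":0,"claw":0.3},{"x":-0.172,"y":-0.056,"z":-0.03,"ax":0,"ay":0,"az":0,"claw":0.3},{"x":-0.172,"y":-0.056,"z":-0.03,"ax":0,"ay":0,"az":0,"claw":0.3},{"x":-0.172,"y":-0.056,"z":-0.03,"ax":0,"ay":0,"az":0,"claw":0.3},{"x":-0.172,"y":-0.056,"z":-0.03,"ax":0,"ay":0,"az":0,"claw":0.3}]'
python3 -m crank '[{"x":-0.172,"y":-0.056,"z":-0.03,"ax":0,"ay":0,"az":0.147,"claw":0.3},{"x":-0.172,"y":-0.056,"z":-0.03,"ax":0,"ay":0,"az":0.147,"claw":0.3},{"x":-0.172,"y":-0.056,"z":-0.03,"ax":0,"ay":0,"az":0.147,"claw":0.3},{"x":-0.172,"y":-0.056,"z":-0.03,"ax":0,"ay":0,"az":0.147,"claw":0.3},{"x":-0.172,"y":-0.056,"z":-0.03,"ax":0,"ay":0,"az":0.147,"claw":0.3}]'
python3 - <<'E'
from h import *
import pickle,time
c=camera('wrist');cv2.imwrite('pics/wrist2.png',c['color']);pickle.dump(c,open('wrist2.pkl','wb'))
s=r.read_state();print(s['time'],s['ee_pos'],s['joint_positions'].round(2),R.from_quat(s['eef_rot']).as_matrix().round(3).tolist(),c['eye'])
E
```

```text
time: 0.62
ee_pos: [0.2824, -0.4493, 0.238]
eef_rot: [0.793, -0.609, 0.0, -0.0]
ft_force: [0.6, -0.8, -0.0]
width: 0.0612
time: 1.03
ee_pos: [0.4023, -0.2972, 0.2531]
eef_rot: [0.793, -0.609, 0.0, -0.0]
ft_force: [1.3, -0.4, 0.2]
width: 0.0328
time: 1.45
ee_pos: [0.4108, -0.115, 0.2837]
eef_rot: [0.794, -0.608, 0.001, -0.0]
ft_force: [1.0, 0.4, 0.6]
width: 0.0303
time: 1.87
ee_pos: [0.4202, 0.0647, 0.3135]
eef_rot: [-0.695, 0.719, -0.001, 0.0]
ft_force: [0.1, -0.4, 0.7]
width: 0.0306
1.9167 [0.420388   0.06813979 0.31411137] [ 0.63 -0.15 -0.79  1.76 -0.11  1.49 -1.74] [[-0.028, -1.0, 0.003], [-1.0, 0.028, 0.0], [-0.001, -0.003, -1.0]] [0.49236739 0.06254629 0.4774655 ]
```

View pics/wrist2.png

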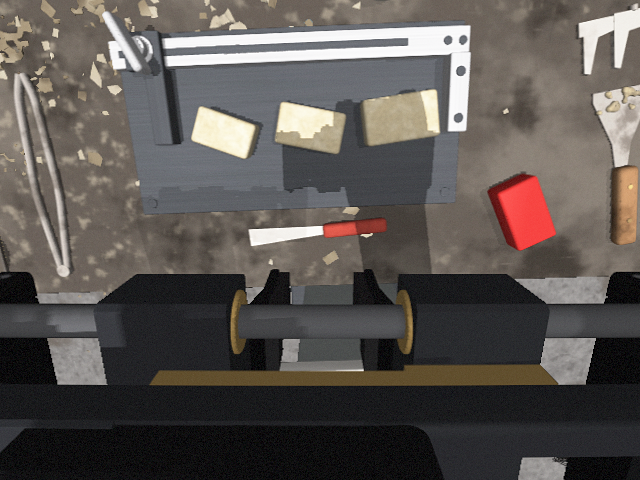

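The wrist view shows the board from above: blocks at (224,132), (310,127) and (400,118), jaw face edge at about x=178, stop face at about x=449, and fence edge (168,68)–(450,54).

```bash
cat > m2.py <<'E'
from h import *
import pickle
c=pickle.load(open('wrist2.pkl','rb'));im=c['color']
g=cv2.cvtColor(im,cv2.COLOR_BGR2GRAY)
# fence near lower edge by gradient in columns: bright->dark
pts=[]
for x in range(190,445,6):
    col=g[40:85,x].astype(float); d=np.diff(col); pts.append((x,40+int(np.argmin(d))+.5))
P=onz(c,pts,.026)[:,:2]
vx,vy,x0,y0=cv2.fitLine(P.astype(np.float32),cv2.DIST_HUBER,0,1e-4,1e-4).ravel()
yaw=np.arctan2(vy,vx); yaw=(yaw+np.pi)%np.pi-np.pi/2
print('fence yaw',yaw,'pt',x0,y0,'res',np.abs((P-[x0,y0])@[-vy,vx]).max())
q=onz(c,[(143,214),(458,202)],.010)[:,:2];print('near edge',q.round(4).tolist(),-np.arctan2(q[0,0]-q[1,0],q[0,1]-q[1,1]))
bx=np.array([np.cos(yaw),np.sin(yaw)]);by=np.array([-bx[1],bx[0]])
st=onz(c,[(449,54),(448,130)],.040)[:,:2]
e=np.array([x0,y0]); fx=e@bx; sy=(st@by).mean(); print('stop',(st@by))
O=bx*(fx-.065)+by*(sy+.165); print('board O',O)
tob=lambda p:(p-O)@np.array([bx,by]).T
jw=onz(c,[(162,70),(180,142)],.040)[:,:2];print('jaw right face',tob(jw).round(4).tolist())
print('bar',tob(onz(c,[(106,15),(142,70)],.0805)[:,:2]).round(4).tolist())
h=cv2.cvtColor(im,cv2.COLOR_BGR2HSV);m=cv2.inRange(h,(15,35,60),(38,255,255));m[:85]=0;m[165:]=0;m[:,:185]=0;m[:,445:]=0
m=cv2.morphologyEx(m,cv2.MORPH_OPEN,np.ones((3,3)))
for k in cv2.findContours(m,cv2.RETR_EXTERNAL,cv2.CHAIN_APPROX_NONE)[0]:
    if cv2.contourArea(k)<500: continue
    T=tob(onz(c,k.reshape(-1,2),.044)[:,:2])*1000
    (a,b),(w,hh),an=cv2.minAreaRect(T.astype(np.float32));print('block',round(a,1),round(b,1),round(w,1),round(hh,1),round(an,1),T.min(0).round(1),T.max(0).round(1))
s=r.read_state();print('TCP board',tob(s['ee_pos'][:2]),'tool x ang vs -by',R.from_quat(s['eef_rot']).as_matrix()[:2,0]@bx)
E
python3 m2.py
```

```text
fence yaw -0.012313962 pt 0.5813627 0.026285835 res 0.01696454919519944
near edge [[0.4032, 0.3011], [0.4053, -0.1139]] 0.004969509779900786
stop [-0.0750911  -0.07936597]
board O [0.51703671 0.08141103]
jaw right face [[0.0531, 0.1575], [-0.0256, 0.1466]]
bar [[0.0976, 0.1901], [0.0464, 0.1616]]
block -13.3 -6.5 76.6 46.6 78.1 [-42.2 -47. ] [ 7.1 34.3]
block -4.3 -109.7 52.1 87.8 7.7 [ -34.  -155.1] [ 23.2 -64. ]
TCP board [-0.09647797 -0.01446033] tool x ang vs -by -0.015875887717912103
```

```bash
python3 - <<'E'
import cv2
im=cv2.imread('pics/wrist2.png')
cv2.imwrite('pics/crop2.png',cv2.resize(im[0:220,90:490],None,fx=2,fy=2,interpolation=cv2.INTER_CUBIC))
E
```

```text
(no output)
```

View pics/crop2.png

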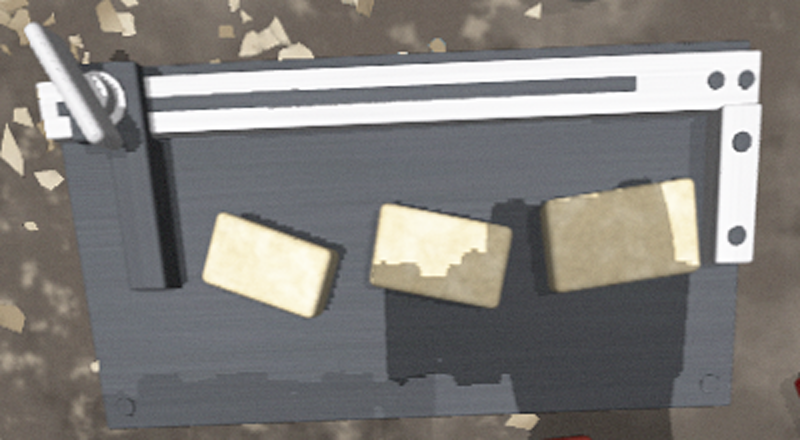

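```bash
cat > m3.py <<'E'
from h import *
import pickle
c=pickle.load(open('wrist2.pkl','rb'));im=c['color']
f=lambda p,z: onz(c,np.array(p)/2+[89.75,-.25],z)[:,:2]
fe=f([(155,131),(720,108)],.026);ne=f([(108,428),(733,404)],.010);st=f([(722,108),(716,262)],.040)
ang=lambda q:np.arctan2(-(q[0]-q[1])[0],(q[0]-q[1])[1])
print('yaw',ang(fe),ang(ne),'stop',np.arctan2((st[0]-st[1])[1],(st[0]-st[1])[0])); print(fe,ne,st)
yaw=(ang(fe)+ang(ne))/2
bx=np.array([np.cos(yaw),np.sin(yaw)]);by=np.array([-bx[1],bx[0]])
print('width near-fence',(fe@bx).mean()-(ne@bx).mean(),'should .175')
O=bx*(((fe@bx).mean()-.065+(ne@bx).mean()+.110)/2)+by*((st@by).mean()+.165);print('O',O,'yaw',yaw)
tob=lambda p:(p-O)@np.array([bx,by]).T
print('near edge ends',tob(ne).round(4).tolist(),'jaw face',tob(f([(150,140),(166,288)],.040)).round(4).tolist())
print('bar',tob(f([(32,27),(97,140)],.0805)).round(4).tolist())
h=cv2.cvtColor(im,cv2.COLOR_BGR2HSV);m=cv2.inRange(h,(15,35,60),(38,255,255));m[:85]=0;m[165:]=0;m[:,:185]=0;m[:,445:]=0
m=cv2.morphologyEx(m,cv2.MORPH_OPEN,np.ones((3,3)))
for k in cv2.findContours(m,cv2.RETR_EXTERNAL,cv2.CHAIN_APPROX_NONE)[0]:
    if cv2.contourArea(k)<200: continue
    T=tob(f((k.reshape(-1,2)-[89.75,-.25])*2,.044))*1000
    (a,b),(w,hh),an=cv2.minAreaRect(T.astype(np.float32));print('block',round(a,1),round(b,1),round(w,1),round(hh,1),round(an,1),T.min(0).round(1),T.max(0).round(1))
print('L corners',(tob(f([(219,212),(338,250),(314,318),(203,280)],.044))*1000).round(1).tolist())
s=r.read_state();print('TCP board',tob(s['ee_pos'][:2]),'tool x in board',(R.from_quat(s['eef_rot']).as_matrix()[:2,0]@np.array([bx,by]).T).round(4))
E
python3 m3.py
```

```text
yaw 0.003560235953617231 0.005266110185359635 stop 0.013307157520839198
[[ 0.57940509  0.23705938]
 [ 0.58056127 -0.08768868]] [[ 0.40353874  0.30006096]
 [ 0.40570635 -0.11154994]] [[ 0.57779474 -0.08414176]
 [ 0.49544279 -0.0852377 ]]
width near-fence 0.17527256244754413 should .175
O [0.51482186 0.08021568] yaw 0.004413173069488433
near edge ends [[-0.1103, 0.2203], [-0.11, -0.1913]] jaw face [[0.058, 0.1546], [-0.0225, 0.157]]
bar [[0.1045, 0.1896], [0.0518, 0.1658]]
block -1.7 112.8 28.1 23.0 6.6 [-15.6 100.6] [ 11.3 124.9]
block -11.2 -5.1 76.6 46.6 77.2 [-40.6 -45.8] [ 9.  35.9]
block -2.6 81.9 77.6 37.4 39.3 [-42.2  54.4] [ 17.6 120. ]
block -3.9 -108.4 52.1 87.8 6.7 [ -33.1 -153.7] [ 23.5 -63. ]
L corners [[17.9, 119.3], [-5.4, 53.4], [-43.1, 70.6], [-18.9, 133.2]]
TCP board [-0.09448623 -0.01165902] tool x in board [-0.0326 -0.9995]
```

```bash
cat > st.py <<'E'
from h import *
s=r.read_state();yaw=0.0045;bx=np.array([np.cos(yaw),np.sin(yaw)]);by=np.array([-bx[1],bx[0]]);O=np.array([0.51482,0.08022])
M=R.from_quat(s['eef_rot']).as_matrix();B=np.array([bx,by])
print('t',round(s['time'],2),'board',(B@(s['ee_pos'][:2]-O)*1000).round(1),'z',round(s['ee_pos'][2]*1000,1),'toolx',(B@M[:2,0]).round(4),'tz',M[:,2].round(4),'F',s['ft_force'].round(1),'w',round(s['width'],4),'j7',s['joint_positions'][6].round(2))
E
python3 -m crank '[{"x":0.096,"y":-0.023,"z":0.17,"ax":0,"ay":0,"az":-0.0163,"claw":0.3},{"x":0.096,"y":-0.023,"z":0.17,"ax":0,"ay":0,"az":-0.0163,"claw":0.3},{"x":0.096,"y":-0.023,"z":0.17,"ax":0,"ay":0,"az":-0.0163,"claw":0.3},{"x":0.096,"y":-0.023,"z":0.17,"ax":0,"ay":0,"az":-0.0163,"claw":0.3},{"x":0.096,"y":-0.023,"z":0.17,"ax":0,"ay":0,"az":-0.0163,"claw":0.3}]' >/dev/null
python3 st.py
python3 -m crank '[{"x":0,"y":0,"z":0.04,"ax":0,"ay":0,"az":0,"claw":0.3},{"x":0,"y":0,"z":0.08,"ax":0,"ay":0,"az":0,"claw":0.3},{"x":0,"y":0,"z":0.11,"ax":0,"ay":0,"az":0,"claw":0.3},{"x":0,"y":0,"z":0.12,"ax":0,"ay":0,"az":0,"claw":0.3},{"x":0,"y":0,"z":0.12,"ax":0,"ay":0,"az":0,"claw":0.3}]' >/dev/null
python3 st.py
```

```text
t 2.33 board [ -76.5 -118.3] z 139.6 toolx [-0.009 -1.   ] tz [-2.1e-03 -3.0e-04 -1.0e+00] F [ 1.  -0.8 -0.2] w 0.0305 j7 -1.6
t 2.75 board [ -77.1 -116.2] z 20.7 toolx [-0.0078 -1.    ] tz [-0.0045  0.0014 -1.    ] F [-0.9 -0.2  0.7] w 0.0305 j7 -1.75
```

```bash
python3 -m crank '[{"x":-0.008,"y":-0.012,"z":0,"ax":0,"ay":0,"az":-0.004,"claw":0.3},{"x":-0.008,"y":-0.024,"z":0,"ax":0,"ay":0,"az":-0.004,"claw":0.3},{"x":-0.008,"y":-0.036,"z":0,"ax":0,"ay":0,"az":-0.004,"claw":0.3},{"x":-0.008,"y":-0.044,"z":0,"ax":0,"ay":0,"az":-0.004,"claw":0.3},{"x":-0.008,"y":-0.052,"z":0,"ax":0,"ay":0,"az":-0.004,"claw":0.3}]'
python3 -m crank '[{"x":0,"y":-0.006,"z":0,"ax":0,"ay":0,"az":0,"claw":0.3},{"x":0,"y":-0.012,"z":0,"ax":0,"ay":0,"az":0,"claw":0.3},{"x":0,"y":-0.018,"z":0,"ax":0,"ay":0,"az":0,"claw":0.3},{"x":0,"y":-0.023,"z":0,"ax":0,"ay":0,"az":0,"claw":0.3},{"x":0,"y":-0.026,"z":0,"ax":0,"ay":0,"az":0,"claw":0.3}]'
python3 st.py
python3 -m crank '[{"x":0,"y":-0.001,"z":0,"ax":0,"ay":0,"az":0,"claw":0.3},{"x":0,"y":-0.002,"z":0,"ax":0,"ay":0,"az":0,"claw":0.3},{"x":0,"y":-0.003,"z":0,"ax":0,"ay":0,"az":0,"claw":0.3},{"x":0,"y":-0.004,"z":0,"ax":0,"ay":0,"az":0,"claw":0.3},{"x":0,"y":-0.004,"z":0,"ax":0,"ay":0,"az":0,"claw":0.3}]'
python3 st.py
```

```text
time: 3.17
ee_pos: [0.4936, -0.029, 0.0243]
eef_rot: [0.709, -0.706, 0.001, -0.0]
ft_force: [-1.0, 0.5, 1.9]
width: 0.0303
time: 3.58
ee_pos: [0.516, -0.0288, 0.0221]
eef_rot: [0.709, -0.706, -0.002, 0.002]
ft_force: [-23.6, -0.1, 17.8]
width: 0.0304
t 3.58 board [   0.7 -109. ] z 22.1 toolx [-1.e-04 -1.e+00] tz [-5.7e-03 -7.0e-04 -1.0e+00] F [-23.6  -0.1  17.8] w 0.0304 j7 -1.83
time: 4.0
ee_pos: [0.516, -0.0288, 0.0212]
eef_rot: [0.709, -0.705, -0.004, 0.005]
ft_force: [-28.5, 0.3, 21.7]
width: 0.0305
t 4.0 board [   0.7 -109. ] z 21.2 toolx [ 1.e-04 -1.e+00] tz [-0.0133 -0.0017 -0.9999] F [-28.5   0.3  21.7] w 0.0305 j7 -1.83
```

```bash
python3 -m crank '[{"x":0,"y":0.03,"z":0,"ax":0,"ay":0,"az":0,"claw":0.3},{"x":0,"y":0.07,"z":0,"ax":0,"ay":0,"az":0,"claw":0.3},{"x":-0.03,"y":0.075,"z":0,"ax":0,"ay":0,"az":0,"claw":0.3},{"x":-0.07,"y":0.075,"z":0,"ax":0,"ay":0,"az":0,"claw":0.3},{"x":-0.104,"y":0.075,"z":0,"ax":0,"ay":0,"az":0,"claw":0.3}]'
python3 -m crank '[{"x":0,"y":0,"z":0,"ax":0,"ay":0,"az":0,"claw":0.3},{"x":0,"y":-0.012,"z":0,"ax":0,"ay":0,"az":0,"claw":0.3},{"x":0,"y":-0.024,"z":0,"ax":0,"ay":0,"az":0,"claw":0.3},{"x":0,"y":-0.034,"z":0,"ax":0,"ay":0,"az":0,"claw":0.3},{"x":0,"y":-0.044,"z":0,"ax":0,"ay":0,"az":0,"claw":0.3}]'
python3 st.py
```

```text
time: 4.42
ee_pos: [0.4465, 0.0758, 0.0229]
eef_rot: [0.708, -0.706, 0.001, -0.0]
ft_force: [0.8, 0.5, 0.5]
width: 0.0301
time: 4.83
ee_pos: [0.4914, 0.0752, 0.0225]
eef_rot: [0.709, -0.706, -0.0, 0.0]
ft_force: [-0.8, -0.0, 0.8]
width: 0.0305
t 4.83 board [-23.5  -5. ] z 22.5 toolx [-2.e-04 -1.e+00] tz [-2.e-04 -0.e+00 -1.e+00] F [-0.8 -0.   0.8] w 0.0305 j7 -2.05
```

```bash
python3 -m crank '[{"x":0,"y":-0.007,"z":0,"ax":0,"ay":0,"az":0,"claw":0.3},{"x":0,"y":-0.014,"z":0,"ax":0,"ay":0,"az":0,"claw":0.3},{"x":0,"y":-0.02,"z":0,"ax":0,"ay":0,"az":0,"claw":0.3},{"x":0,"y":-0.026,"z":0,"ax":0,"ay":0,"az":0,"claw":0.3},{"x":0,"y":-0.030,"z":0,"ax":0,"ay":0,"az":0,"claw":0.3}]'
python3 -m crank '[{"x":0,"y":-0.001,"z":0,"ax":0,"ay":0,"az":0,"claw":0.3},{"x":0,"y":-0.002,"z":0,"ax":0,"ay":0,"az":0,"claw":0.3},{"x":0,"y":-0.003,"z":0,"ax":0,"ay":0,"az":0,"claw":0.3},{"x":0,"y":-0.003,"z":0,"ax":0,"ay":0,"az":0,"claw":0.3},{"x":0,"y":-0.003,"z":0,"ax":0,"ay":0,"az":0,"claw":0.3}]'
python3 st.py
python3 -m crank '[{"x":0,"y":0.03,"z":0,"ax":0,"ay":0,"az":0,"claw":0.3},{"x":0,"y":0.07,"z":0,"ax":0,"ay":0,"az":0,"claw":0.3},{"x":-0.03,"y":0.08,"z":0,"ax":0,"ay":0,"az":0,"claw":0.3},{"x":-0.07,"y":0.08,"z":0,"ax":0,"ay":0,"az":0,"claw":0.3},{"x":-0.1,"y":0.08,"z":0,"ax":0,"ay":0,"az":0,"claw":0.3}]'
python3 -m crank '[{"x":0,"y":0,"z":0,"ax":0,"ay":0,"az":0,"claw":0.3},{"x":0,"y":-0.012,"z":0,"ax":0,"ay":0,"az":0,"claw":0.3},{"x":0,"y":-0.024,"z":0,"ax":0,"ay":0,"az":0,"claw":0.3},{"x":0,"y":-0.034,"z":0,"ax":0,"ay":0,"az":0,"claw":0.3},{"x":0,"y":-0.044,"z":0,"ax":0,"ay":0,"az":0,"claw":0.3}]'
python3 st.py
```

```text
time: 5.25
ee_pos: [0.5207, 0.0752, 0.0224]
eef_rot: [0.709, -0.706, -0.0, 0.001]
ft_force: [-25.3, -0.7, 16.6]
width: 0.0306
time: 5.67
ee_pos: [0.5205, 0.0753, 0.022]
eef_rot: [0.709, -0.705, -0.002, 0.003]
ft_force: [-14.2, -0.5, 11.1]
width: 0.0304
t 5.67 board [ 5.7 -5. ] z 22.0 toolx [ 7.e-04 -1.e+00] tz [-0.0064 -0.0018 -1.    ] F [-14.2  -0.5  11.1] w 0.0304 j7 -2.05
time: 6.08
ee_pos: [0.4429, 0.1765, 0.0231]
eef_rot: [0.708, -0.706, 0.001, -0.0]
ft_force: [1.3, 0.7, 0.8]
width: 0.0305
time: 6.5
ee_pos: [0.4879, 0.175, 0.0225]
eef_rot: [0.709, -0.706, 0.0, 0.0]
ft_force: [-1.2, 0.9, 1.1]
width: 0.0303
t 6.5 board [-26.5  94.9] z 22.5 toolx [-4.e-04 -1.e+00] tz [-1.e-04 -2.e-04 -1.e+00] F [-1.2  0.9  1.1] w 0.0303 j7 -2.27
```

```bash
python3 -m crank '[{"x":0,"y":-0.008,"z":0,"ax":0,"ay":0,"az":0,"claw":0.3},{"x":0,"y":-0.016,"z":0,"ax":0,"ay":0,"az":0,"claw":0.3},{"x":0,"y":-0.024,"z":0,"ax":0,"ay":0,"az":0,"claw":0.3},{"x":0,"y":-0.031,"z":0,"ax":0,"ay":0,"az":0,"claw":0.3},{"x":0,"y":-0.037,"z":0,"ax":0,"ay":0,"az":0,"claw":0.3}]'
python3 -m crank '[{"x":0,"y":-0.001,"z":0,"ax":0,"ay":0,"az":0,"claw":0.3},{"x":0,"y":-0.002,"z":0,"ax":0,"ay":0,"az":0,"claw":0.3},{"x":0,"y":-0.003,"z":0,"ax":0,"ay":0,"az":0,"claw":0.3},{"x":0,"y":-0.003,"z":0,"ax":0,"ay":0,"az":0,"claw":0.3},{"x":0,"y":-0.003,"z":0,"ax":0,"ay":0,"az":0,"claw":0.3}]'
python3 st.py
python3 -m crank '[{"x":0,"y":0.03,"z":0,"ax":0,"ay":0,"az":0,"claw":0.3},{"x":0,"y":0.07,"z":-0.02,"ax":0,"ay":0,"az":0,"claw":0.3},{"x":0,"y":0.1,"z":-0.05,"ax":0,"ay":0,"az":0,"claw":0.3},{"x":0.03,"y":0.11,"z":-0.09,"ax":0,"ay":0,"az":0,"claw":0.6},{"x":0.03,"y":0.11,"z":-0.13,"ax":0,"ay":0,"az":0,"claw":1}]'
python3 -m crank '[{"x":0.02,"y":0,"z":-0.04,"ax":0,"ay":0,"az":0,"claw":1},{"x":0.04,"y":0,"z":-0.08,"ax":0,"ay":0,"az":0,"claw":1},{"x":0.04,"y":0,"z":-0.1,"ax":0,"ay":0,"az":0,"claw":1},{"x":0.04,"y":0,"z":-0.1,"ax":0,"ay":0,"az":0,"claw":1},{"x":0.04,"y":0,"z":-0.1,"ax":0,"ay":0,"az":0,"claw":1}]'
python3 st.py
python3 - <<'E'
from h import *
import pickle
c=camera('wrist');cv2.imwrite('pics/wrist3.png',c['color']);pickle.dump(c,open('wrist3.pkl','wb'))
E
```

```text
time: 6.92
ee_pos: [0.525, 0.1753, 0.0225]
eef_rot: [0.709, -0.706, 0.0, -0.0]
ft_force: [-0.7, 0.8, 1.1]
width: 0.0305
time: 7.33
ee_pos: [0.5251, 0.1753, 0.0222]
eef_rot: [0.709, -0.705, -0.001, 0.002]
ft_force: [-10.6, -2.2, 8.0]
width: 0.0307
t 7.33 board [10.8 95. ] z 22.2 toolx [ 7.e-04 -1.e+00] tz [-0.004  -0.0016 -1.    ] F [-10.6  -2.2   8. ] w 0.0307 j7 -2.26
time: 7.75
ee_pos: [0.4145, 0.144, 0.1436]
eef_rot: [0.709, -0.705, -0.001, 0.002]
ft_force: [2.8, -1.2, 0.9]
width: 0.0233
time: 8.17
ee_pos: [0.4189, 0.1059, 0.2456]
eef_rot: [0.708, -0.706, 0.002, -0.001]
ft_force: [-0.1, 0.8, -1.4]
width: 0.0015
t 8.17 board [-95.8  26.1] z 245.6 toolx [-9.e-04 -1.e+00] tz [ 3.6e-03 -7.0e-04 -1.0e+00] F [-0.1  0.8 -1.4] w 0.0015 j7 -1.83
```

View pics/wrist3.png

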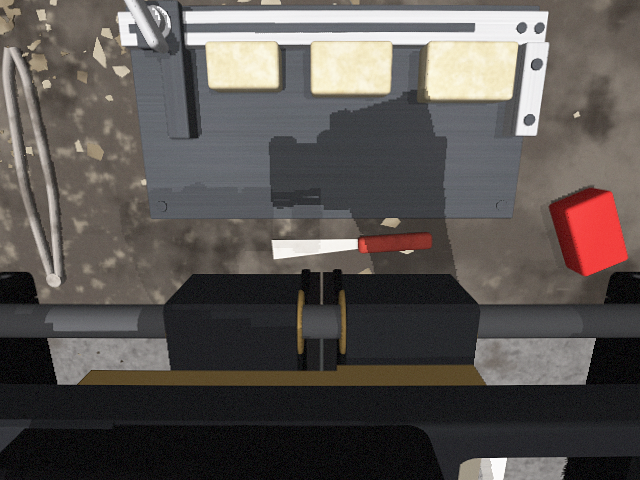

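The blocks now sit flush along the fence, with tops at (243,65), (351,68) and (470,70). The jaw is still open at the left (183,90). J7 is near its lower limit and turning clockwise lowers it further, so I'll turn the tool half a turn counter-clockwise while it is up high.

```bash
python3 -m crank '[{"x":0,"y":0,"z":0,"ax":0,"ay":0,"az":-0.06,"claw":1},{"x":0,"y":0,"z":0,"ax":0,"ay":0,"az":-0.124,"claw":1},{"x":0,"y":0,"z":0,"ax":0,"ay":0,"az":-0.186,"claw":1},{"x":0,"y":0,"z":0,"ax":0,"ay":0,"az":-0.248,"claw":1},{"x":0,"y":0,"z":0,"ax":0,"ay":0,"az":-0.31,"claw":1}]' >/dev/null
python3 st.py
python3 -m crank '[{"x":0,"y":0,"z":0,"ax":0,"ay":0,"az":-0.06,"claw":1},{"x":0,"y":0,"z":0,"ax":0,"ay":0,"az":-0.124,"claw":1},{"x":0,"y":0,"z":0,"ax":0,"ay":0,"az":-0.186,"claw":1},{"x":0,"y":0,"z":0,"ax":0,"ay":0,"az":-0.248,"claw":1},{"x":0,"y":0,"z":0,"ax":0,"ay":0,"az":-0.31,"claw":1}]' >/dev/null
python3 -m crank '[{"x":0,"y":0,"z":0,"ax":0,"ay":0,"az":-0.06,"claw":1},{"x":0,"y":0,"z":0,"ax":0,"ay":0,"az":-0.124,"claw":1},{"x":0,"y":0,"z":0,"ax":0,"ay":0,"az":-0.186,"claw":1},{"x":0,"y":0,"z":0,"ax":0,"ay":0,"az":-0.248,"claw":1},{"x":0,"y":0,"z":0,"ax":0,"ay":0,"az":-0.31,"claw":1}]' >/dev/null
python3 -m crank '[{"x":0,"y":0,"z":0,"ax":0,"ay":0,"az":-0.06,"claw":1},{"x":0,"y":0,"z":0,"ax":0,"ay":0,"az":-0.124,"claw":1},{"x":0,"y":0,"z":0,"ax":0,"ay":0,"az":-0.186,"claw":1},{"x":0,"y":0,"z":0,"ax":0,"ay":0,"az":-0.248,"claw":1},{"x":0,"y":0,"z":0,"ax":0,"ay":0,"az":-0.31,"claw":1}]' >/dev/null
python3 -m crank '[{"x":0,"y":0,"z":0,"ax":0,"ay":0,"az":-0.06,"claw":1},{"x":0,"y":0,"z":0,"ax":0,"ay":0,"az":-0.124,"claw":1},{"x":0,"y":0,"z":0,"ax":0,"ay":0,"az":-0.186,"claw":1},{"x":0,"y":0,"z":0,"ax":0,"ay":0,"az":-0.248,"claw":1},{"x":0,"y":0,"z":0,"ax":0,"ay":0,"az":-0.31,"claw":1}]' >/dev/null
python3 st.py
```

```text
t 8.63 board [-97.5  26.6] z 242.7 toolx [ 0.587  -0.8096] tz [-0.0026  0.     -1.    ] F [ 0.4 -0.2  0.1] w 0.0007 j7 -1.21
t 10.3 board [-97.5  26.6] z 242.6 toolx [0.0342 0.9994] tz [-2.8e-03 -3.0e-04 -1.0e+00] F [ 0.3 -0.5 -1. ] w 0.0007 j7 1.25
```

```bash
python3 -m crank '[{"x":0.04,"y":0.02,"z":0,"ax":0,"ay":0,"az":-0.017,"claw":1},{"x":0.08,"y":0.04,"z":0,"ax":0,"ay":0,"az":-0.017,"claw":1},{"x":0.115,"y":0.06,"z":0,"ax":0,"ay":0,"az":-0.017,"claw":1},{"x":0.15,"y":0.08,"z":0.015,"ax":0,"ay":0,"az":-0.017,"claw":1},{"x":0.15,"y":0.08,"z":0.05,"ax":0,"ay":0,"az":-0.017,"claw":1}]' >/dev/null
python3 st.py
python3 -m crank '[{"x":0.03,"y":0.023,"z":0.02,"ax":0,"ay":0,"az":0,"claw":1},{"x":0.038,"y":0.023,"z":0.05,"ax":0,"ay":0,"az":0,"claw":1},{"x":0.038,"y":0.023,"z":0.08,"ax":0,"ay":0,"az":0,"claw":1},{"x":0.038,"y":0.023,"z":0.08,"ax":0,"ay":0,"az":0,"claw":1},{"x":0.038,"y":0.023,"z":0.08,"ax":0,"ay":0,"az":0,"claw":1}]' >/dev/null
python3 st.py
```

```text
t 10.72 board [ -8.2 180.6] z 195.6 toolx [0.0025 1.    ] tz [ 0.0038  0.0069 -1.    ] F [ 0.1  0.6 -0.4] w 0.0005 j7 0.86
t 11.13 board [ 11.  210.4] z 112.2 toolx [0.0062 1.    ] tz [-0.0047 -0.0015 -1.    ] F [-0.8  0.4  0.6] w 0.0004 j7 0.76
```

```bash
python3 -m crank '[{"x":0,"y":0,"z":0.03,"ax":0,"ay":0,"az":0,"claw":1},{"x":0,"y":0,"z":0.06,"ax":0,"ay":0,"az":0,"claw":1},{"x":0,"y":0,"z":0.08,"ax":0,"ay":0,"az":0,"claw":1},{"x":0,"y":0,"z":0.086,"ax":0,"ay":0,"az":0,"claw":1},{"x":0,"y":0,"z":0.086,"ax":0,"ay":0,"az":0,"claw":1}]' >/dev/null
python3 st.py
python3 -m crank '[{"x":-0.008,"y":0,"z":0,"ax":0,"ay":0,"az":0,"claw":1},{"x":-0.016,"y":0,"z":0,"ax":0,"ay":0,"az":0,"claw":1},{"x":-0.024,"y":0,"z":0,"ax":0,"ay":0,"az":0,"claw":1},{"x":-0.032,"y":0,"z":0,"ax":0,"ay":0,"az":0,"claw":1},{"x":-0.04,"y":0,"z":0,"ax":0,"ay":0,"az":0,"claw":1}]' >/dev/null
python3 st.py
python3 -m crank '[{"x":-0.006,"y":0,"z":0,"ax":0,"ay":0,"az":0,"claw":1},{"x":-0.012,"y":0,"z":0,"ax":0,"ay":0,"az":0,"claw":1},{"x":-0.018,"y":0,"z":0,"ax":0,"ay":0,"az":0,"claw":1},{"x":-0.024,"y":0,"z":0,"ax":0,"ay":0,"az":0,"claw":1},{"x":-0.03,"y":0,"z":0,"ax":0,"ay":0,"az":0,"claw":1}]' >/dev/null
python3 st.py
```

```text
t 11.55 board [ 12.8 210.3] z 28.7 toolx [0.0081 1.    ] tz [-4.e-04 -3.e-04 -1.e+00] F [0.3 0.5 1. ] w 0.0002 j7 0.71
t 11.97 board [ 13.3 170.2] z 29.5 toolx [0.008 1.   ] tz [ 0.0022  0.0011 -1.    ] F [1.6 3.4 1.1] w 0.0 j7 0.77
t 12.38 board [ 12.3 140.2] z 28.4 toolx [0.0075 1.    ] tz [ 2.e-04  3.e-04 -1.e+00] F [1.4 3.4 1.8] w 0.0006 j7 0.82
```

```bash
python3 -m crank '[{"x":-0.004,"y":0,"z":0,"ax":0,"ay":0,"az":0,"claw":1},{"x":-0.008,"y":0,"z":0,"ax":0,"ay":0,"az":0,"claw":1},{"x":-0.012,"y":0,"z":0,"ax":0,"ay":0,"az":0,"claw":1},{"x":-0.016,"y":0,"z":0,"ax":0,"ay":0,"az":0,"claw":1},{"x":-0.02,"y":0,"z":0,"ax":0,"ay":0,"az":0,"claw":1}]' >/dev/null
python3 st.py
python3 -m crank '[{"x":-0.002,"y":0,"z":0,"ax":0,"ay":0,"az":0,"claw":1},{"x":-0.005,"y":0,"z":0,"ax":0,"ay":0,"az":0,"claw":1},{"x":-0.008,"y":0,"z":0,"ax":0,"ay":0,"az":0,"claw":1},{"x":-0.011,"y":0,"z":0,"ax":0,"ay":0,"az":0,"claw":1},{"x":-0.013,"y":0,"z":0,"ax":0,"ay":0,"az":0,"claw":1}]' >/dev/null
python3 st.py
```

```text
t 12.8 board [ 12.1 120.3] z 28.2 toolx [0.0076 1.    ] tz [ 1.e-04  1.e-04 -1.e+00] F [2.3 2.1 0.1] w 0.0004 j7 0.86
t 13.22 board [ 12.  107.2] z 28.3 toolx [0.0078 1.    ] tz [-0.e+00 -2.e-04 -1.e+00] F [2.8 2.9 0.3] w 0.0002 j7 0.88
```

```bash
python3 -m crank '[{"x":-0.001,"y":0,"z":0,"ax":0,"ay":0,"az":0,"claw":1},{"x":-0.003,"y":0,"z":0,"ax":0,"ay":0,"az":0,"claw":1},{"x":-0.004,"y":0,"z":0,"ax":0,"ay":0,"az":0,"claw":1},{"x":-0.006,"y":0,"z":0,"ax":0,"ay":0,"az":0,"claw":1},{"x":-0.007,"y":0,"z":0,"ax":0,"ay":0,"az":0,"claw":1}]' >/dev/null
python3 st.py
python3 -m crank '[{"x":-0.001,"y":0,"z":0,"ax":0,"ay":0,"az":0,"claw":1},{"x":-0.002,"y":0,"z":0,"ax":0,"ay":0,"az":0,"claw":1},{"x":-0.003,"y":0,"z":0,"ax":0,"ay":0,"az":0,"claw":1},{"x":-0.003,"y":0,"z":0,"ax":0,"ay":0,"az":0,"claw":1},{"x":-0.003,"y":0,"z":0,"ax":0,"ay":0,"az":0,"claw":1}]' >/dev/null
python3 st.py
```

```text
t 13.63 board [ 11.9 100.5] z 28.3 toolx [0.0076 1.    ] tz [ 0.  0. -1.] F [ 1.8  3.6 -0.1] w 0.0004 j7 0.89
t 14.05 board [11.8 97.4] z 28.3 toolx [0.0078 1.    ] tz [-1.e-04 -4.e-04 -1.e+00] F [1.5 3.5 0.6] w 0.0011 j7 0.9
```

```bash
python3 -m crank '[{"x":-0.001,"y":0,"z":0,"ax":0,"ay":0,"az":0,"claw":1},{"x":-0.002,"y":0,"z":0,"ax":0,"ay":0,"az":0,"claw":1},{"x":-0.003,"y":0,"z":0,"ax":0,"ay":0,"az":0,"claw":1},{"x":-0.004,"y":0,"z":0,"ax":0,"ay":0,"az":0,"claw":1},{"x":-0.004,"y":0,"z":0,"ax":0,"ay":0,"az":0,"claw":1}]' >/dev/null
python3 st.py
python3 - <<'E'
from h import *
import pickle
c=camera('scene');pickle.dump(c,open('scene1.pkl','wb'))
cv2.imwrite('pics/crop3.png',cv2.resize(c['color'][205:355,165:415],None,fx=3.2,fy=3.2,interpolation=cv2.INTER_CUBIC))
E
```

```text
t 14.47 board [11.9 95.4] z 28.4 toolx [0.0065 1.    ] tz [ 8.0e-04  2.7e-03 -1.0e+00] F [ 3.6  9.3 -4. ] w 0.0007 j7 0.91
```

View pics/crop3.png

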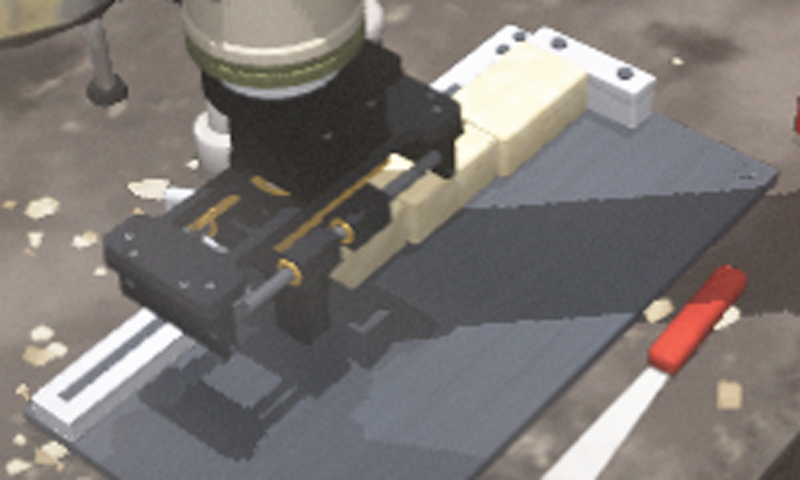

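The row is packed from the stop (crop 590,80) to the jaw (340,270) with the ends touching, and the contact force is rising. I'll press slightly more, back off, rise and look at the nut.

```bash
python3 -m crank '[{"x":-0.001,"y":0,"z":0,"ax":0,"ay":0,"az":0,"claw":1},{"x":-0.002,"y":0,"z":0,"ax":0,"ay":0,"az":0,"claw":1},{"x":-0.003,"y":0,"z":0,"ax":0,"ay":0,"az":0,"claw":1},{"x":-0.003,"y":0,"z":0,"ax":0,"ay":0,"az":0,"claw":1},{"x":-0.003,"y":0,"z":0,"ax":0,"ay":0,"az":0,"claw":1}]' >/dev/null
python3 st.py
python3 -m crank '[{"x":0.01,"y":0,"z":0,"ax":0,"ay":0,"az":0,"claw":1},{"x":0.025,"y":0,"z":0,"ax":0,"ay":0,"az":0,"claw":1},{"x":0.03,"y":0,"z":-0.03,"ax":0,"ay":0,"az":0,"claw":1},{"x":0.03,"y":-0.03,"z":-0.07,"ax":0,"ay":0,"az":0,"claw":0.5},{"x":0.03,"y":-0.06,"z":-0.1,"ax":0,"ay":0,"az":0,"claw":0.1}]' >/dev/null
python3 -m crank '[{"x":0,"y":-0.04,"z":-0.02,"ax":0,"ay":0,"az":0,"claw":0.1},{"x":0.0,"y":-0.07,"z":-0.05,"ax":0,"ay":0,"az":0,"claw":0.1},{"x":0.0,"y":-0.07,"z":-0.07,"ax":0,"ay":0,"az":0,"claw":0.1},{"x":0.0,"y":-0.07,"z":-0.07,"ax":0,"ay":0,"az":0,"claw":0.1},{"x":0.0,"y":-0.07,"z":-0.07,"ax":0,"ay":0,"az":0,"claw":0.1}]' >/dev/null
python3 st.py
python3 - <<'E'
from h import *
import pickle
for n in ['scene','side']:
    c=camera(n);pickle.dump(c,open(n+'2.pkl','wb'))
    cr=c['color'][205:355,165:415] if n=='scene' else c['color'][230:380,250:410]
    cv2.imwrite(f'pics/{n}2.png',cr)
a=cv2.resize(cv2.imread('pics/scene2.png')[0:120],None,fx=2.4,fy=2.4,interpolation=cv2.INTER_CUBIC)
b=cv2.resize(cv2.imread('pics/side2.png')[:76,:],None,fx=3.75,fy=3.75,interpolation=cv2.INTER_CUBIC)
print(a.shape,b.shape)
cv2.imwrite('pics/both2.png',np.vstack([a,b[:,:600]]))
E
```

```text
t 14.93 board [11.8 95.2] z 28.5 toolx [0.0045 1.    ] tz [ 0.0018  0.0065 -1.    ] F [ 6.2 18.3 -9.3] w 0.0004 j7 0.91
t 15.77 board [-111.4  120.7] z 192.6 toolx [0.0089 1.    ] tz [ 0.0022 -0.0018 -1.    ] F [-0.3 -0.5 -0.4] w 0.0359 j7 1.01
(288, 600, 3) (285, 600, 3)
```

View pics/both2.png

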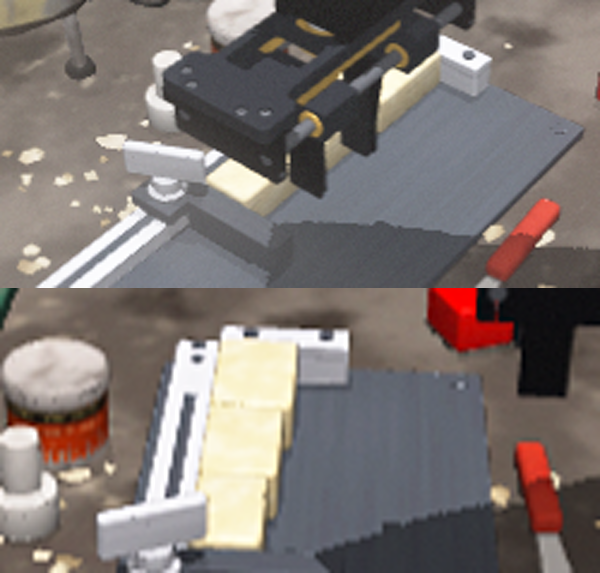

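Both views show the row tight between the stop and the jaw, flush to the fence. The bar is clear in the scene half at (125,145)–(208,157) and in the side half at (98,513)–(205,496). Next I'll locate it.

```bash
python3 - <<'E'
from h import *
import pickle
yaw=0.0045;bx=np.array([np.cos(yaw),np.sin(yaw)]);by=np.array([-bx[1],bx[0]]);O=np.array([0.51482,0.08022]);B=np.array([bx,by])
tob=lambda p:((p[:,:2]-O)@B.T*1000).round(1)
for n,tr in [('scene2',lambda p:np.array(p)/2.4+[164.7,204.7]),('side2',lambda p:(np.array(p)-[0,288])/3.75+[249.6,229.6])]:
    c=pickle.load(open(n+'.pkl','rb'));q=tr([(126,145),(207,155)] if n=='scene2' else [(99,514),(205,496)])
    b=tob(onz(c,q,.0805));d=b[1]-b[0];print(n,b.tolist(),'mid',b.mean(0),'len',np.linalg.norm(d),'ang',np.arctan(d[1]/d[0]))
    # bright mask of bar
    h=cv2.cvtColor(c['color'],cv2.COLOR_BGR2HSV);P=q.mean(0).astype(int)
# calibrate views on known stop top-left corner & fence (board 65,-165,40)
for n in ['scene2','side2']:
    c=pickle.load(open(n+'.pkl','rb'));w=np.r_[O+B.T@[.065,-.165],.04];w2=np.r_[O+B.T@[-.02,-.165],.04];pp=proj(c,[w,w2])
    print(n,'stop corners in composite',((pp-[164.7,204.7])*2.4 if n=='scene2' else (pp-[249.6,229.6])*3.75+[0,288]).round(0).tolist())
E
```

```text
scene2 [[100.0, 100.4], [46.4, 72.4]] mid [73.2 86.4] len 60.472803804685626 ang 0.4813972240573037
side2 [[106.1, 96.6], [52.4, 75.3]] mid [79.25 85.95] len 57.7700614505472 ang 0.37761342472005843
scene2 stop corners in composite [[389.0, 31.0], [473.0, 70.0]]
side2 stop corners in composite [[219.0, 343.0], [348.0, 348.0]]
```

```bash
python3 -m crank '[{"x":-0.006,"y":0.038,"z":0,"ax":0,"ay":0,"az":-0.05,"claw":0.1},{"x":-0.013,"y":0.078,"z":0,"ax":0,"ay":0,"az":-0.1,"claw":0.1},{"x":-0.02,"y":0.117,"z":0,"ax":0,"ay":0,"az":-0.16,"claw":0.1},{"x":-0.026,"y":0.155,"z":0,"ax":0,"ay":0,"az":-0.21,"claw":0.1},{"x":-0.032,"y":0.189,"z":0.01,"ax":0,"ay":0,"az":-0.23,"claw":0.1}]' >/dev/null
python3 -m crank '[{"x":0,"y":0,"z":0.03,"ax":0,"ay":0,"az":0,"claw":0.1},{"x":0,"y":0,"z":0.05,"ax":0,"ay":0,"az":0,"claw":0.1},{"x":0,"y":0,"z":0.07,"ax":0,"ay":0,"az":0,"claw":0.1},{"x":0,"y":0,"z":0.075,"ax":0,"ay":0,"az":0,"claw":0.1},{"x":0,"y":0,"z":0.075,"ax":0,"ay":0,"az":0,"claw":0.1}]' >/dev/null
python3 st.py
python3 - <<'E'
from h import *
import pickle
ims=[]
for n in ['scene','side']:
    c=camera(n);pickle.dump(c,open(n+'3.pkl','wb'))
    cr=c['color'][220:340,165:325] if n=='scene' else c['color'][250:370,230:390]
    ims.append(cv2.resize(cr,(400*1,300),interpolation=cv2.INTER_CUBIC))
cv2.imwrite('pics/both3.png',np.hstack(ims))
E
```

```text
t 16.7 board [75.5 87.5] z 103.6 toolx [-0.4371  0.8994] tz [-0.0055 -0.001  -1.    ] F [-1.  -0.3  0.8] w 0.0391 j7 1.43
```

View pics/both3.png

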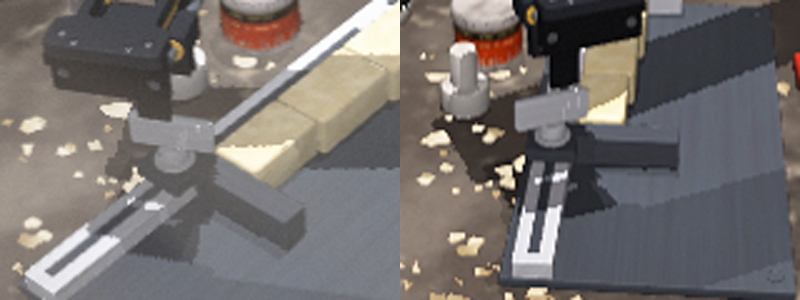

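The gripper hovers over the bar, with the finger tip near (153,115) left and (565,85) right, and the bar centre at (172,132) and (551,108). I'll check the alignment by projection.

```bash
python3 - <<'E'
from h import *
import pickle
s=r.read_state();t=s['ee_pos'];X=R.from_quat(s['eef_rot']).as_matrix()[:,0]
yaw=0.0045;bx=np.array([np.cos(yaw),np.sin(yaw)]);by=np.array([-bx[1],bx[0]]);O=np.array([0.51482,0.08022]);B=np.array([bx,by])
for n,o,dx in [('scene3',(165,220),0),('side3',(230,250),400)]:
    c=pickle.load(open(n+'.pkl','rb'));f=lambda P:((proj(c,P)-o)*2.5+[dx,0]).round(0).tolist()
    print(n,'inner finger tips',f([t+X*.02,t-X*.02,t+X*.035,t-X*.035]),'TCP dropped to bar top',f([[t[0],t[1],.0805]]))
    q={'scene3':[(132,112),(213,127)],'side3':[(516,102),(587,89)]}[n]
    P=onz(c,(np.array(q)-[dx,0])/2.5+o,.0805)[:,:2];b=(P-O)@B.T*1000;d=b[1]-b[0];print(b.round(1).tolist(),b.mean(0).round(1),np.arctan(d[1]/d[0]))
E
```

```text
scene3 inner finger tips [[153.0, 107.0], [172.0, 69.0], [146.0, 122.0], [179.0, 56.0]] TCP dropped to bar top [[167.0, 117.0]]
[[99.8, 99.2], [44.8, 76.0]] [72.3 87.6] 0.3986445240374711
side3 inner finger tips [[561.0, 80.0], [544.0, 54.0], [568.0, 91.0], [538.0, 45.0]] TCP dropped to bar top [[553.0, 95.0]]
[[104.8, 99.7], [51.2, 77.1]] [78.  88.4] 0.39850771202579477
```

Both projections agree that the TCP is over the bar centre within about 2–3 mm, so I'll descend and grip.

```bash
python3 -m crank '[{"x":0,"y":0,"z":0.015,"ax":0,"ay":0,"az":0.01,"claw":0.1},{"x":0,"y":0,"z":0.03,"ax":0,"ay":0,"az":0.01,"claw":0.1},{"x":0,"y":0,"z":0.042,"ax":0,"ay":0,"az":0.01,"claw":0.1},{"x":0,"y":0,"z":0.05,"ax":0,"ay":0,"az":0.01,"claw":0.1},{"x":0,"y":0,"z":0.05,"ax":0,"ay":0,"az":0.01,"claw":0.1}]' 30
python3 -m crank '[{"x":0,"y":0,"z":0,"ax":0,"ay":0,"az":0,"claw":0.4},{"x":0,"y":0,"z":0,"ax":0,"ay":0,"az":0,"claw":0.6},{"x":0,"y":0,"z":0,"ax":0,"ay":0,"az":0,"claw":1},{"x":0,"y":0,"z":0,"ax":0,"ay":0,"az":0,"claw":1},{"x":0,"y":0,"z":0,"ax":0,"ay":0,"az":0,"claw":1}]' 30
python3 st.py
```

```text
time: 17.22
ee_pos: [0.5909, 0.1683, 0.0557]
eef_rot: [0.537, 0.844, -0.001, -0.0]
ft_force: [-0.0, -0.3, -0.3]
width: 0.0392
time: 17.63
ee_pos: [0.5918, 0.1687, 0.0573]
eef_rot: [0.537, 0.844, 0.0, 0.0]
ft_force: [3.3, -2.0, 0.8]
width: 0.0137
t 17.63 board [77.4 88.1] z 57.3 toolx [-0.4189  0.908 ] tz [ 8.e-04 -0.e+00 -1.e+00] F [ 3.3 -2.   0.8] w 0.0137 j7 1.38
```

```bash
python3 -m crank '[{"x":0,"y":0,"z":0.002,"ax":0,"ay":0,"az":0,"claw":1},{"x":0,"y":0,"z":0.003,"ax":0,"ay":0,"az":0,"claw":1},{"x":0,"y":0,"z":0.003,"ax":0,"ay":0,"az":0,"claw":1},{"x":0,"y":0,"z":0.003,"ax":0,"ay":0,"az":0,"claw":1},{"x":0,"y":0,"z":0.003,"ax":0,"ay":0,"az":0,"claw":1}]' 40
python3 st.py
python3 -m crank '[{"x":0,"y":0,"z":0,"ax":0,"ay":0,"az":0.04,"claw":1},{"x":0,"y":0,"z":0,"ax":0,"ay":0,"az":0.08,"claw":1},{"x":0,"y":0,"z":0,"ax":0,"ay":0,"az":0.12,"claw":1},{"x":0,"y":0,"z":0,"ax":0,"ay":0,"az":0.16,"claw":1},{"x":0,"y":0,"z":0,"ax":0,"ay":0,"az":0.2,"claw":1}]' 
python3 -c "
from bench import r;print(r.read_state()['torque'])"; python3 st.py
```

```text
time: 18.05
ee_pos: [0.5923, 0.1697, 0.0565]
eef_rot: [0.537, 0.844, 0.001, 0.001]
ft_force: [-5.5, -1.1, 21.4]
width: 0.0098
t 18.05 board [77.9 89.1] z 56.5 toolx [-0.4193  0.9078] tz [ 2.7e-03  6.0e-04 -1.0e+00] F [-5.5 -1.1 21.4] w 0.0098 j7 1.38
time: 18.47
ee_pos: [0.5923, 0.1699, 0.0565]
eef_rot: [0.695, 0.719, 0.001, 0.001]
ft_force: [-5.4, -0.8, 19.9]
width: 0.0094
[-0.07927597  1.31199828  0.07811895]
t 18.47 board [77.9 89.4] z 56.5 toolx [-0.0291  0.9996] tz [ 0.0027  0.001  -1.    ] F [-5.4 -0.8 19.9] w 0.0094 j7 1.01
```

```bash
python3 -m crank '[{"x":0,"y":0,"z":-0.003,"ax":0,"ay":0,"az":0.04,"claw":1},{"x":0,"y":0,"z":-0.003,"ax":0,"ay":0,"az":0.08,"claw":1},{"x":0,"y":0,"z":-0.003,"ax":0,"ay":0,"az":0.12,"claw":1},{"x":0,"y":0,"z":-0.003,"ax":0,"ay":0,"az":0.16,"claw":1},{"x":0,"y":0,"z":-0.003,"ax":0,"ay":0,"az":0.2,"claw":1}]' >/dev/null
python3 st.py
python3 -m crank '[{"x":0,"y":0,"z":0,"ax":0,"ay":0,"az":0.03,"claw":1},{"x":0,"y":0,"z":0,"ax":0,"ay":0,"az":0.06,"claw":1},{"x":0,"y":0,"z":0,"ax":0,"ay":0,"az":0.09,"claw":1},{"x":0,"y":0,"z":0,"ax":0,"ay":0,"az":0.11,"claw":1},{"x":0,"y":0,"z":0,"ax":0,"ay":0,"az":0.13,"claw":1}]' >/dev/null
python3 -c "
from bench import r;print(r.read_state()['torque'])"; python3 st.py
```

```text
t 18.88 board [77.8 88.3] z 56.8 toolx [0.363  0.9318] tz [ 1.7e-03  7.0e-04 -1.0e+00] F [ 3.6  1.5 -4.5] w 0.0097 j7 0.64
[ 0.34696476 -1.27052049  0.48870401]
t 19.3 board [77.8 88.5] z 56.8 toolx [0.5886 0.8084] tz [ 1.8e-03  7.0e-04 -1.0e+00] F [ 4.9  1.7 -4.1] w 0.0097 j7 0.4
```

```bash
python3 -m crank '[{"x":0,"y":0,"z":0,"ax":0,"ay":0,"az":0.015,"claw":1},{"x":0,"y":0,"z":0,"ax":0,"ay":0,"az":0.03,"claw":1},{"x":0,"y":0,"z":0,"ax":0,"ay":0,"az":0.04,"claw":1},{"x":0,"y":0,"z":0,"ax":0,"ay":0,"az":0.04,"claw":1},{"x":0,"y":0,"z":0,"ax":0,"ay":0,"az":0.04,"claw":1}]' >/dev/null
python3 -c "
from bench import r;print(r.read_state()['torque'])"; python3 st.py
python3 -m crank '[{"x":0,"y":0,"z":0,"ax":0,"ay":0,"az":-0.02,"claw":0.8},{"x":0,"y":0,"z":0,"ax":0,"ay":0,"az":-0.02,"claw":0.5},{"x":0,"y":0,"z":0,"ax":0,"ay":0,"az":-0.02,"claw":0.3},{"x":0,"y":0,"z":0,"ax":0,"ay":0,"az":-0.02,"claw":0.3},{"x":0,"y":0,"z":0,"ax":0,"ay":0,"az":-0.02,"claw":0.3}]'
python3 -m crank '[{"x":0,"y":0,"z":-0.02,"ax":0,"ay":0,"az":0,"claw":0.3},{"x":0,"y":0,"z":-0.05,"ax":0,"ay":0,"az":0,"claw":0.3},{"x":0,"y":0,"z":-0.09,"ax":0,"ay":0,"az":0,"claw":0.3},{"x":0,"y":0,"z":-0.13,"ax":0,"ay":0,"az":0,"claw":0.3},{"x":0,"y":0,"z":-0.17,"ax":0,"ay":0,"az":0,"claw":0.3}]' 
python3 -m crank '[{"x":0.02,"y":-0.03,"z":0,"ax":0,"ay":0,"az":0,"claw":0.3},{"x":0.02,"y":-0.07,"z":0,"ax":0,"ay":0,"az":0,"claw":0.3},{"x":0,"y":-0.11,"z":0,"ax":0,"ay":0,"az":0,"claw":0.3},{"x":-0.03,"y":-0.14,"z":0,"ax":0,"ay":0,"az":0,"claw":0.3},{"x":-0.06,"y":-0.16,"z":0,"ax":0,"ay":0,"az":0,"claw":0.3}]'
python3 - <<'E'
from h import *
import pickle
ims=[]
for n in ['scene','side']:
    c=camera(n);pickle.dump(c,open(n+'4.pkl','wb'))
    cr=c['color'][205:355,200:400] if n=='scene' else c['color'][230:380,240:440]
    ims.append(cv2.resize(cr,(400,300),interpolation=cv2.INTER_CUBIC))
cv2.imwrite('pics/both4.png',np.hstack(ims))
E
```

```text
[ 0.26924713 -1.34846726  0.74421394]
t 19.72 board [77.8 88.5] z 56.8 toolx [0.6492 0.7606] tz [ 1.9e-03  5.0e-04 -1.0e+00] F [ 5.2  2.6 -4.2] w 0.0108 j7 0.33
time: 20.13
ee_pos: [0.5913, 0.1685, 0.0568]
eef_rot: [0.899, 0.438, -0.0, 0.0]
ft_force: [-1.0, 0.5, 0.0]
width: 0.0273
time: 20.55
ee_pos: [0.5909, 0.1686, 0.2286]
eef_rot: [0.899, 0.438, -0.0, -0.0]
ft_force: [0.9, 0.7, 0.8]
width: 0.0302
time: 20.97
ee_pos: [0.4254, 0.222, 0.2262]
eef_rot: [0.898, 0.44, -0.0, -0.0]
ft_force: [-0.6, -0.7, 0.8]
width: 0.0307
```

View pics/both4.png

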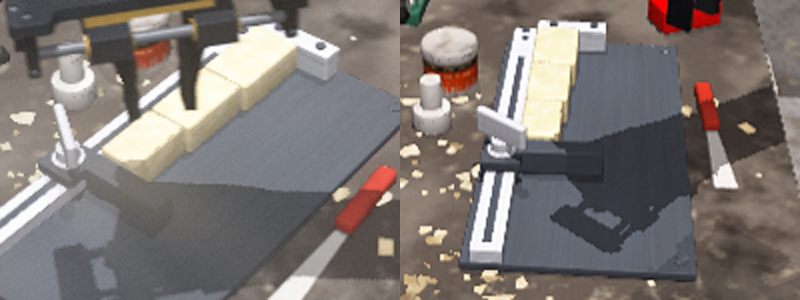

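The row is still packed and flush, and the bar now points the other way: (480,107)–(524,130) in the side half, (58,104)–(72,146) in the scene half. I'll measure its angle before handing in.

```bash
python3 - <<'E'
from h import *
import pickle
yaw=0.0045;bx=np.array([np.cos(yaw),np.sin(yaw)]);by=np.array([-bx[1],bx[0]]);O=np.array([0.51482,0.08022]);B=np.array([bx,by])
for n,o,dx,q in [('scene4',(200,205),0,[(58,104),(72,146)]),('side4',(240,230),400,[(480,107),(524,130)])]:
    c=pickle.load(open(n+'.pkl','rb'))
    b=(onz(c,(np.array(q)-[dx,0])/2+o,.0805)[:,:2]-O)@B.T*1000;d=b[1]-b[0];a=np.arctan(d[1]/d[0]);print(n,b.round(1).tolist(),'len',np.linalg.norm(d).round(1),'ang',a.round(3),'v',(.6-a).round(3))
E
```

```text
scene4 [[98.9, 72.5], [51.4, 104.0]] len 57.0 ang -0.586 v 1.186
side4 [[101.3, 73.7], [53.7, 109.8]] len 59.7 ang -0.648 v 1.248
```

```bash
python3 -c "
from bench import close_job;print(close_job())"
```

```text
the job is handed in; nothing more can be done
None
```

The job is handed in. All three blocks are flat against the fence and packed between the jaw and the end stop, and the bar nut is turned to its stop. The arm had used about 21 s of the 58 s, and `close_job()` gave no verdict.

**What I did:**
- **Blocks:** I pushed each one against the fence with two slightly opened fingers. The push stopped where the block widths predict, at 0.7, 5.7 and 10.8 mm in board x.
- **Jaw:** I slid it with shut fingers until the push force rose from about 3 N to 18 N and the travel stopped.
- **Nut:** I gripped the bar and turned it clockwise until it stopped and the tool slipped on it.

**Last checks:**
- **Row:** The final scene and side views show the blocks tight and flush. In those views the spatula, tin and punch look undisturbed. The scraper was outside the last crops, but the arm worked well away from it.
- **Nut angle:** I measured 1.19 rad in one view and 1.25 in the other, against 1.08 needed and a stop at 1.2.
- **Jaw value:** This comes out at about 0.104 from the nut's shift in the pictures, against the 0.101 limit, so the margin there is thin. The force rise and the lack of visible gaps support it.

**What disagreed:**
- The scene camera put the end stop about 6 mm from where the wrist view did, and the nut 6 mm from where the side view did.
- The jaw stopped about 6 mm later than I expected, probably because the fingers are thinner at the tips than I assumed.
- While I gripped the nut, the fingertips briefly pressed down on it with about 21 N until I raised the tool.
- My first set of moves was refused for missing row keys, which cost nothing but one picture.

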